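# Clamp a freshly glued hull block in the bench press

### The job

Push the sled of the gluing press all the way home against its stop, so that the glued hull block lies under the press foot, leaving the plunger alone until then. Then press the red plunger knob down with the gripper until the foot squeezes the block with about 12 N, and keep it squeezed without letting up for at least two seconds; never crush the block (22 N or more on it) or disturb the glue bottle, paint jar or model cannon nearby. Finish while still holding the plunger down at that force: do not let go at the end.

Things in the scene. Friction and masses are not known exactly. Their poses are not given: they have to be found in the camera images.
- press: Green base plate fixed to the bench, 110 (x) x 340 (y) x 18 mm, from y = -190 to +150 mm in its frame; origin on the bench surface. The sled runs on it along +y between two low rails (x = +-41 mm, tops 28 mm above the bench). The plunger axis stands at x = 0, y = +60 mm; a 22 mm steel column (top 203 mm above the bench) at x = 0, y = +135 mm carries the head.
- sled (a joint): Travel of the wooden sled along the press's +y, in m: 0 fully out, 0.080 home against a rigid stop. Slides with about 1.5 N friction and stays where it is left (no spring). It starts fully out.
- sled_tab (a point): Centre of the top edge of the sled's upright red push tab, 74.5 mm above the bench. The tab is a plate 34 mm wide (press x), 12 mm thick (press y), standing 46 mm above the sled's wooden tongue (top 28.5 mm above the bench), 135 mm on the -y side of the block's centre. Push it towards the press's +y. Nothing stands within 45 mm of it along press y.
- work: The glued hull block: three wooden layers, dark, light, dark, 40 (x) x 66 (y) x 30 mm, about 60 g (40 to 85 g). Loose, lying in the sled's shallow pocket and carried along by it, its top 53.5 mm above the bench. Origin at the centre of its underside; axes as the press's.
- head: Green press head, clamped rigidly to the column at a height that differs from time to time (underside 88 to 110 mm above the bench). A 44 mm diameter, 40 mm tall guide with an arm to the column. Origin on the plunger axis at the guide's underside; axes as the press's.
- plunger: Plunger: 16 mm steel rod with a red mushroom knob (44 mm diameter), sliding straight down through the head by up to 60 mm against a return spring. Origin on its axis, level with the head's underside when up. Return force at the knob: 3.4 N plus 50 N/m of travel, little friction. With the foot on the block, the force on the knob is this return force plus the force on the block.
- plunger_top (a point): Centre of the knob's flat top (38 mm across): 126 mm above the head's underside when the plunger is up, lower when pressed. It springs back up when let go.
- foot: Black rubber press foot (26 mm diameter, 8 mm thick); origin centre of its lower face, 22 mm below the head's underside when up. After 12 to 35 mm of plunger travel (by head height) it meets the block and is then pushed up into the plunger, up to 25 mm, by its own spring: force on the block 2.5 N at first touch plus 700 N/m of that squeeze, 12 N at about 13.5 mm. Then it bottoms out hard.
- glue: Black glue bottle with an orange band and pointed top, 36 mm diameter, 105 mm tall, loose; origin at the centre of its underside. A bystander.
- paint: Small glass paint jar with a blue cap, 40 mm diameter, 36 mm tall, loose; origin at the centre of its underside. A bystander.
- cannon: Model cannon: brass barrel 66 mm long on a small wooden four-wheeled carriage, about 40 mm tall, loose; origin at the bench under its middle. A bystander.
Not all that is in view belongs to the job. What is shaped like the work but orange or purple is not meant.

How it is judged:
By the outcome, as a careful person would: the job done as asked, in the order asked, and still so for the second after the job is handed in, while the arm keeps its last pose, push and grip.
It also fails if it takes over 54 s, if anything falls off the work surface, if the arm or the gripper's body presses on something with over 40 N, if the wrist force passes 120 N, or if a joint passes its speed limit or range.

### The arm

A 6-joint arm with a two-finger parallel gripper is mounted at the origin on the work surface. World frame = base frame: x ahead of the robot, y to its left, z up, the work surface at z = 0. Lengths are in m, angles in degrees, forces in N, time in s.
With the tool pointing down it reaches from about 0.3 to 0.75 m from the base axis. Payload 8.5 kg.
Tool frame: the origin (TCP) lies midway between the tips of the shut fingers; the grasp point (between the pads) lies 19 mm behind it (env.grasp_offset is the distance from the TCP to the grasp point, in m); z points along the fingers, y is the line along which they close (so a half turn about z gives the same grasp; the last joint's range is limited). The gripper opens to 85 mm and grips with 20 to 120 N. Pads are 22 mm wide; open, the fingers measure 114 mm over their backs; the gripper's body (76 mm by 85 mm) begins 54 mm behind the grasp point. The pads swing forward as they close: fully open they stand 13 mm farther back than shut.
Start: joints at [64.039, 21.807, 74.336, -0, 83.858, -12.336], TCP at [0.13, 0.535, 0.231] pointing down, gripper open.
Joint ranges: [-178.18, 178.18], [-50.72, 133.34], [12.68, 142.11], [-81.47, 261.47], [9.98, 163.14], [-165.26, 165.26]. Speed limits (degrees/s): [136.94, 136.94, 180, 180, 180, 180].

### API

Orientations are given as a 3x3 rotation matrix whose columns are the frame's x, y, z axes.
In Python, from rig import env gives the robot as it stands.
- The arm moves only by the tool servo_tool, never from a script. Its argument "deltas" is text: rows parted by semicolons, each of 7 numbers parted by spaces: the opening, from 0 (shut) to 1 (fully open), then the shift along the tool's x, y, z in mm, then the turn, a rotation vector about the tool's x, y, z in rad. A call has 1 to 8 rows; each row shifts and turns the commanded pose from where the row before left it, along the tool's axes as they then stand; what a row does not reach is not made up. A row lasts 1/12 s, in which the tool goes at most 41.7 mm and 7.16 degrees, less where a joint would pass 70% of its speed; a pose out of reach is approached as far as the arm can. A call is refused whole if a number of a shift passes 41.7 or a number of a turn 0.125, either way. A call with a gripper value outside its range is refused whole. The fingers move at their own pace and stop on an object; "newtons" is the grip in N (left out, the last holds). Time passes only in rows, so rows that do not move let the fingers close. It gives the time, the measured TCP pose, the force, the opening and the grip force at its end, in the units of the state.
- env.observe(): the state, without advancing time (a new reading comes with each control period).
- env.get_image(name): name is "side" or "top" or "wrist"; returns a dict with "img" (384x512x3 uint8, red, green, blue), "depth" (384x512 float32, m along the optical axis (not along the pixel's ray), 0 where there is no reading), "camera_matrix" (3x3 intrinsics, pixels), "world_to_cam" (4x4, takes a point from world to camera coordinates). Camera axes: x right, y down, z forward; pixel columns grow to the right and rows downward; lengths in m; the calibration is good to about 2 mm. A picture is of the moment at which its call begins.
- env.close_job(): hands the job in; it is judged then, once.
Trained networks look in a picture, given as the dict that the camera call returned (one of the last four; its "shot" number tells which), for a name from the list of things; names that differ only in an ending like _2 or _b are one class to them, and where a whole thing is asked for, a point or a joint stands for the part that bears it (a point fixed in the world has none). Each returns a list of dicts, best first, with "conf" (0 to 1); they miss things now and then, are a little off and sometimes report something else, mostly with a low value. They report only what shows in the picture. A call takes as long as a camera call. They do not tell look-alikes from the thing itself.
- env.spot_in(name, picture): "bbox" ([centre column, centre row, width, height] in pixels, round what is visible of it).
- env.spot_point(name, picture): "uv" ([column, row] in pixels: a listed point, or the origin of a listed thing).
The state is a dict: "time_s": time; "q": joint angles; "qvel": joint speeds; "joint_efforts": joint torques, N m; "position": TCP position; "tool_rot": TCP orientation; "ft_force": force on the tool from outside, world axes, zero at the start; "wrist_torque": the same for the moment, N m; "grip_width": finger opening in m; "gripper_force": force on a finger pad.
Only numpy, scipy, OpenCV 4.12 (cv2) and the standard library are available. Lean on these libraries where they do the work, as an engineer would, in place of code of your own. Each camera call takes 0.05 s, during which the arm holds its last target. There are 200 camera calls.

## Working session

There is one attempt and no reset: what is moved stays moved. The work goes in short steps, Python scripts to look and compute and a tool call to move; the robot and the scene stay as the last step left them, time stands still between calls to the robot, and variables do not carry over. Pictures are saved under pics/ and viewed, at most 10 in all, crops included, and the job is handed in when it is done.

Besides the shell and the picture viewer there is one more tool, called after "Request:" as name(argument=value, ...) on one line, values as JSON. servo_tool: Moves the arm, as the interface text tells. Its arguments: {"type":"object","properties":{"deltas":{"type":"string"},"newtons":{"type":"number"}},"required":["deltas"]}

```bash
mkdir -p pics; cat > h.py <<'E'
from rig import env
import numpy as np, cv2
def ray(p,uv):
    T=np.array(p["world_to_cam"]);K=np.array(p["camera_matrix"])
    R=T[:3,:3];c=-R.T@T[:3,3];d=R.T@np.linalg.inv(K)@np.array([uv[0],uv[1],1.]);return c,d
def atdepth(p,uv):
    u,v=int(round(uv[0])),int(round(uv[1]))
    c,d=ray(p,uv);z=np.median(p["depth"][max(0,v-1):v+2,max(0,u-1):u+2]);return c+d*z
def tri(obs):
    A=np.zeros((3,3));b=np.zeros(3)
    for p,uv in obs:
        c,d=ray(p,uv);d=d/np.linalg.norm(d);M=np.eye(3)-np.outer(d,d);A+=M;b+=M@c
    return np.linalg.solve(A,b)
E
python3 - <<'E'
from h import *
np.set_printoptions(precision=4,suppress=True)
P={n:env.get_image(n) for n in("side","top")}
cv2.imwrite("pics/a.png",cv2.resize(np.vstack([P[n]["img"][:,:,::-1] for n in P]),(0,0),fx=.78,fy=.78))
for n in P: cv2.imwrite(f"pics/{n}.png",P[n]["img"][:,:,::-1])
for nm in ["sled_tab","plunger_top","press","work","head","foot","glue","paint","cannon"]:
    o=[]
    for n in P:
        r=env.spot_point(nm,P[n])
        for d in r[:3]: print(nm,n,np.round(d["uv"],1),round(d["conf"],2),atdepth(P[n],d["uv"]))
        if r:o.append((P[n],r[0]["uv"]))
    if len(o)==2: print("  tri",tri(o))
print(env.observe()["tool_rot"],env.observe()["time_s"])
E
```

```text
sled_tab side [253.7 258.6] 0.85 [ 0.5292 -0.06    0.0758]
sled_tab top [288.1 221.4] 0.75 [ 0.5298 -0.0557  0.0729]
  tri [ 0.5308 -0.0566  0.0716]
plunger_top side [212.8 142. ] 0.62 [0.6051 0.1392 0.2337]
plunger_top side [263.1 202.1] 0.21 [0.7262 0.1027 0.0076]
plunger_top top [168.6 175.1] 0.79 [0.6007 0.1444 0.2326]
  tri [0.6031 0.1421 0.2332]
press side [230.3 235. ] 0.94 [0.5569 0.0424 0.0517]
press top [218.6 200.9] 0.84 [0.5714 0.0802 0.0516]
press top [285.  223.6] 0.21 [ 0.5256 -0.0497  0.0724]
  tri [0.579  0.0788 0.0092]
work side [336.  276.3] 0.97 [ 0.645  -0.1894  0.0294]
work side [173.1 286.7] 0.84 [0.3882 0.0367 0.0252]
work side [231.6 231.7] 0.7 [0.5646 0.0463 0.0539]
work top [225.2 197. ] 0.75 [0.579  0.067  0.0526]
work top [341.1 153.9] 0.72 [ 0.6695 -0.1729  0.0295]
work top [229.4 285.5] 0.71 [0.4019 0.0597 0.0303]
  tri [ 0.6473 -0.0408 -0.0545]
head side [215.2 182.9] 0.97 [0.5927 0.1268 0.1344]
head top [181.7 178.7] 0.72 [0.6042 0.1372 0.1541]
head top [169.7 173.2] 0.54 [0.6037 0.1428 0.232 ]
  tri [0.6078 0.1442 0.116 ]
foot side [217.8 194.1] 0.41 [0.6022 0.1325 0.0919]
glue side [263.1 199.6] 0.9 [0.7277 0.1043 0.0143]
glue top [198.1 130.4] 0.84 [0.7154 0.1223 0.0486]
  tri [ 0.7348  0.1231 -0.0029]
paint side [303.  252.1] 0.84 [ 0.6591 -0.0881  0.0156]
paint top [295.8 156. ] 0.64 [ 0.6643 -0.0776  0.0357]
  tri [ 0.6695 -0.0815  0.0026]
cannon side [283.9 228.2] 0.57 [ 0.6868 -0.0049  0.0146]
cannon top [250.1 144.5] 0.65 [0.6884 0.0165 0.0367]
  tri [ 0.7014  0.013  -0.0091]
[[-0.9719  0.2356 -0.    ]
 [ 0.2356  0.9719  0.    ]
 [ 0.      0.     -1.    ]] 1.0
```

View pics/a.png

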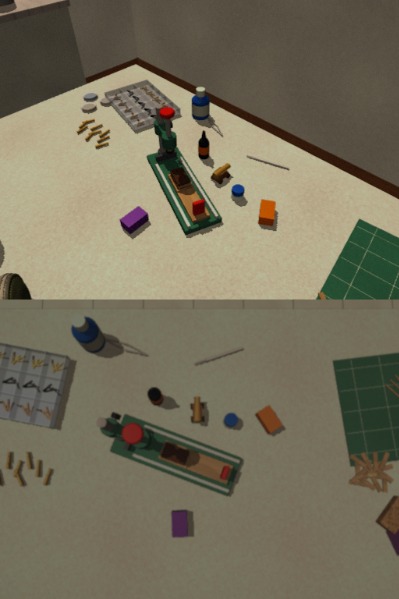

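The red tab is at about (254,259) side and (288,221) top, with the knob at (213,142) and (169,175). The block in the sled, at (232,232) and (225,197), is the real work. The look-alikes are orange at (336,276)/(341,154) and purple at (173,287)/(229,286). The other red thing that could be confused with the tab is the knob. I'll refine both and take one close crop.

```bash
python3 - <<'E'
from h import *
np.set_printoptions(precision=4,suppress=True)
P={n:env.get_image(n) for n in("side","top")}
for n,p in P.items():
    hsv=cv2.cvtColor(p["img"],cv2.COLOR_RGB2HSV)
    m=(((hsv[...,0]<6)|(hsv[...,0]>172))&(hsv[...,1]>150)&(hsv[...,2]>60))
    v,u=np.nonzero(m);z=p["depth"][v,u];T=np.array(p["world_to_cam"]);K=np.array(p["camera_matrix"])
    C=(np.linalg.inv(K)@np.vstack([u,v,np.ones(len(u))]))*z
    W=(T[:3,:3].T@(C-T[:3,3:])).T
    for nm,c,r in(("tab",(.53,-.057),.04),("knob",(.603,.142),.04)):
        s=W[np.hypot(W[:,0]-c[0],W[:,1]-c[1])<r];zt=np.percentile(s[:,2],90);t=s[s[:,2]>zt-.006]
        lo,hi=np.percentile(t,3,axis=0),np.percentile(t,97,axis=0)
        print(n,nm,len(s),len(t),"ztop",zt,"mean",t.mean(0),"mid",(lo+hi)/2,"ext",hi-lo)
p=P["top"]
# rails/base outline: green mask
a=P["side"]["img"][130:290,150:320,::-1];b=P["top"]["img"][120:280,130:330,::-1]
cv2.imwrite("pics/b.png",np.hstack([cv2.resize(a,(0,0),fx=2,fy=2),cv2.resize(b,(0,0),fx=2,fy=2)]))
hsv=cv2.cvtColor(p["img"],cv2.COLOR_RGB2HSV)
m=((hsv[...,0]>60)&(hsv[...,0]<95)&(hsv[...,1]>90)).astype(np.uint8);m[:, 330:]=0
k=max(cv2.findContours(m,0,2)[0],key=cv2.contourArea);bx=cv2.boxPoints(cv2.minAreaRect(k))
print(bx)
for q in bx:
    c,d=ray(p,q);print(c+d*(.018-c[2])/d[2])
E
```

```text
side tab 254 87 ztop 0.07475385150569336 mean [ 0.5297 -0.0615  0.0735] mid [ 0.5303 -0.0609  0.0732] ext [0.0293 0.0162 0.0081]
side knob 217 181 ztop 0.23389258495222573 mean [0.6062 0.1371 0.2323] mid [0.6069 0.1381 0.2317] ext [0.0339 0.0361 0.0059]
top tab 113 98 ztop 0.07527826523529657 mean [ 0.5298 -0.0564  0.0735] mid [ 0.5305 -0.0565  0.0734] ext [0.0271 0.0172 0.0056]
top knob 568 564 ztop 0.2333802102921036 mean [0.6065 0.1434 0.2318] mid [0.6065 0.1433 0.2316] ext [0.0355 0.0353 0.0047]
[[186.  176. ]
 [188.8 174.6]
 [189.6 176.2]
 [186.8 177.6]]
[0.6258 0.1508 0.018 ]
[0.6288 0.145  0.018 ]
[0.6254 0.1433 0.018 ]
[0.6225 0.1491 0.018 ]
```

View pics/b.png

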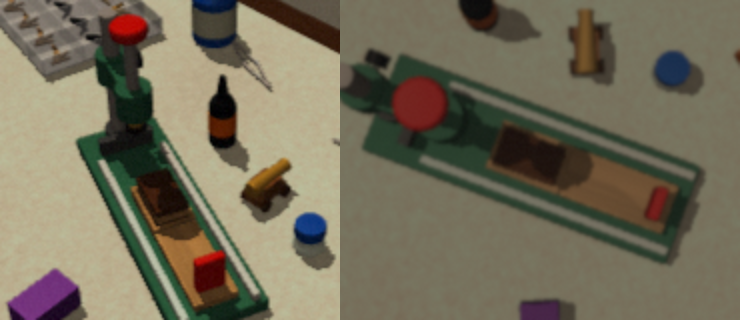

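The crops confirm the choice: the red tab at the sled end (top crop about (656,203)), the knob over the column end (420,103), and the dark/light block in the sled. Tab top is at z ≈ 0.074 (expected 0.0745). Tab to knob is 0.213 m (expected 0.215). Press +y points about 70° from world x.

Request:
servo_tool(deltas="0 0 0 0 0 0 0.111;0 -24 -19 0 0 0 0;0 -24 -19 0 0 0 0;0 -24 -19 0 0 0 0;0 -24 -19 0 0 0 0;0 -24 -19 0 0 0 0;0 -24 -19 0 0 0 0;0 -24 -19 0 0 0 0", newtons=40)

```text
time_s: 1.77
position: [0.2424, 0.3508, 0.2315]
tool_rot: [[-0.94, 0.341, 0.0], [0.341, 0.94, 0.0], [-0.0, 0.0, -1.0]]
ft_force: [1.1, 0.8, 0.4]
grip_width: 0.0003
gripper_force: 0.0
```

Request:
servo_tool(deltas="0 -24 -19 0 0 0 0;0 -24 -19 0 0 0 0;0 -24 -19 0 0 0 0;0 -24 -19 0 0 0 0;0 -24 -19 0 0 0 0;0 -24 -19 0 0 0 0;0 -24 -19 0 0 0 0;0 -24 -19 0 0 0 0")

```text
time_s: 2.43
position: [0.371, 0.1422, 0.2315]
tool_rot: [[-0.94, 0.342, 0.001], [0.342, 0.94, 0.0], [-0.001, 0.0, -1.0]]
ft_force: [-0.4, 0.4, 0.2]
grip_width: -0.0001
gripper_force: 0.0
```

Request:
servo_tool(deltas="0 -24 -19 0 0 0 0;0 -24 -19 0 0 0 0;0 -24 -19 0 0 0 0;0 -24 -19 0 0 0 0;0 -24 -19 0 0 0 0;0 -24 -19 0 0 0 0;0 -24 -19 0 0 0 0;0 0 0 0 0 0 0")

```text
time_s: 3.1
position: [0.4851, -0.0428, 0.2309]
tool_rot: [[-0.939, 0.345, 0.001], [0.345, 0.939, -0.001], [-0.001, -0.001, -1.0]]
ft_force: [-0.8, 1.1, -0.5]
grip_width: 0.0004
gripper_force: 0.0
```

Request:
servo_tool(deltas="0 -24 -18 0 0 0 0;0 -23.5 -18 0 0 0 0;0 0 0 25 0 0 0;0 0 0 25 0 0 0;0 0 0 25 0 0 0;0 0 0 25 0 0 0;0 0 0 0 0 0 0;0 0 0 0 0 0 0")

```text
time_s: 3.77
position: [0.515, -0.0885, 0.1312]
tool_rot: [[-0.94, 0.342, -0.002], [0.342, 0.94, 0.001], [0.002, 0.0, -1.0]]
ft_force: [0.3, -1.5, 0.4]
grip_width: -0.0
gripper_force: 0.0
```

Request:
servo_tool(deltas="0 -4 -5 0 0 0 0;0 0 0 20 0 0 0;0 0 0 20 0 0 0;0 0 0 20 0 0 0;0 0 0 15 0 0 0;0 0 0 8 0 0 0;0 0 0 0 0 0 0;0 0 0 0 0 0 0")

```text
time_s: 4.43
position: [0.518, -0.0954, 0.0495]
tool_rot: [[-0.94, 0.342, 0.002], [0.342, 0.94, -0.001], [-0.002, -0.0, -1.0]]
ft_force: [0.0, -0.3, 0.6]
grip_width: -0.0001
gripper_force: 0.0
```

Request:
servo_tool(deltas="0 0 5 0 0 0 0;0 0 5 0 0 0 0;0 0 4 0 0 0 0;0 0 4 0 0 0 0;0 0 4 0 0 0 0;0 0 4 0 0 0 0;0 0 4 0 0 0 0;0 0 4 0 0 0 0")

```text
time_s: 5.1
position: [0.5292, -0.0627, 0.0485]
tool_rot: [[-0.94, 0.342, 0.0], [0.342, 0.94, -0.0], [-0.001, -0.0, -1.0]]
ft_force: [0.2, -1.4, 1.5]
grip_width: 0.0
gripper_force: 0.9
```

Request:
servo_tool(deltas="0 0 4 0 0 0 0;0 0 4 0 0 0 0;0 0 4 0 0 0 0;0 0 4 0 0 0 0;0 0 4 0 0 0 0;0 0 4 0 0 0 0;0 0 4 0 0 0 0;0 0 4 0 0 0 0")

```text
time_s: 5.77
position: [0.5399, -0.0325, 0.0483]
tool_rot: [[-0.94, 0.342, -0.0], [0.342, 0.94, 0.0], [0.0, -0.0, -1.0]]
ft_force: [0.1, -1.5, -0.0]
grip_width: 0.0002
gripper_force: 0.9
```

Request:
servo_tool(deltas="0 0 4 0 0 0 0;0 0 4 0 0 0 0;0 0 4 0 0 0 0;0 0 4 0 0 0 0;0 0 3 0 0 0 0;0 0 3 0 0 0 0;0 0 2 0 0 0 0;0 0 2 0 0 0 0")

```text
time_s: 6.43
position: [0.5488, -0.0082, 0.0483]
tool_rot: [[-0.94, 0.342, -0.0], [0.342, 0.94, -0.0], [0.0, -0.0, -1.0]]
ft_force: [0.5, -2.3, -0.3]
grip_width: -0.0
gripper_force: 0.8
```

Request:
servo_tool(deltas="0 0 1 0 0 0 0;0 0 1 0 0 0 0;0 0 1 0 0 0 0;0 0 1 0 0 0 0;0 0 0 0 0 0 0")

```text
time_s: 6.85
position: [0.5501, -0.0045, 0.0483]
tool_rot: [[-0.94, 0.342, -0.0], [0.342, 0.94, 0.0], [0.0, 0.0, -1.0]]
ft_force: [0.3, -1.3, 0.0]
grip_width: 0.0002
gripper_force: 0.3
```

Request:
servo_tool(deltas="0 0 1 0 0 0 0;0 0 1 0 0 0 0;0 0 1 0 0 0 0;0 0 0 0 0 0 0")

```text
time_s: 7.18
position: [0.5511, -0.0017, 0.0483]
tool_rot: [[-0.94, 0.342, -0.0], [0.342, 0.94, 0.0], [0.0, 0.0, -1.0]]
ft_force: [0.8, -0.3, -0.2]
grip_width: 0.0002
gripper_force: 0.4
```

Request:
servo_tool(deltas="0 0 1 0 0 0 0;0 0 1 0 0 0 0;0 0 0 0 0 0 0")

```text
time_s: 7.43
position: [0.5513, -0.0012, 0.0483]
tool_rot: [[-0.94, 0.341, -0.001], [0.341, 0.94, -0.002], [0.0, -0.003, -1.0]]
ft_force: [-2.8, -9.7, 1.3]
grip_width: -0.0001
gripper_force: 5.3
```

Request:
servo_tool(deltas="0 0 0.5 0 0 0 0;0 0 0 0 0 0 0")

```text
time_s: 7.6
position: [0.5513, -0.0012, 0.0483]
tool_rot: [[-0.94, 0.342, -0.002], [0.342, 0.94, -0.003], [0.001, -0.003, -1.0]]
ft_force: [-5.6, -12.0, 2.1]
grip_width: -0.0003
gripper_force: 6.6
```

Request:
servo_tool(deltas="0 0 -5 0 0 0 0;0 0 -10 0 0 0 0;0 0 -15 0 0 0 0;0 0 0 -20 0 0 0;0 0 0 -35 0 0 0;0 0 0 -35 0 0 0;0 0 0 -35 0 0 0;0 0 0 -35 0 0 0")

```text
time_s: 8.27
position: [0.5411, -0.0278, 0.21]
tool_rot: [[-0.94, 0.342, -0.0], [0.342, 0.94, 0.001], [0.0, 0.001, -1.0]]
ft_force: [1.1, -0.1, 0.7]
grip_width: -0.0001
gripper_force: 0.0
```

Request:
servo_tool(deltas="0 0 0 -30 0 0 0;0 0 0 -30 0 0 0;0 0 0 0 0 0 0;0 0 0 0 0 0 0")

```text
time_s: 8.6
position: [0.5419, -0.0279, 0.2695]
tool_rot: [[-0.94, 0.342, 0.003], [0.342, 0.94, -0.0], [-0.003, 0.001, -1.0]]
ft_force: [-0.7, 0.0, -0.9]
grip_width: -0.0003
gripper_force: 0.0
```

```bash
python3 - <<'E'
from h import *
np.set_printoptions(precision=4,suppress=True)
P={n:env.get_image(n) for n in("side","top")}
a=P["side"]["img"][110:290,150:320,::-1];b=P["top"]["img"][100:280,110:330,::-1]
cv2.imwrite("pics/c.png",np.hstack([cv2.resize(a,(0,0),fx=2,fy=2),cv2.resize(b,(0,0),fx=2,fy=2)]))
for nm in["sled_tab","plunger_top","work"]:
    o=[]
    for n in P:
        r=env.spot_point(nm,P[n])
        for d in r[:2]: print(nm,n,np.round(d["uv"],1),round(d["conf"],2),atdepth(P[n],d["uv"]))
        if r:o.append((P[n],r[0]["uv"]))
    if len(o)==2: print(" tri",tri(o))
s=env.observe();print(s["position"],s["ft_force"])
E
```

```text
sled_tab side [238.1 232.4] 0.76 [0.561  0.0203 0.0726]
plunger_top top [169.4 171.5] 0.6 [0.6063 0.1433 0.2321]
work side [339.6 272.8] 0.88 [ 0.657  -0.1897  0.0308]
work side [218.7 213.1] 0.68 [0.5869 0.1157 0.0518]
work top [342.2 154.6] 0.83 [ 0.5753 -0.0418  0.5461]
work top [189.1 187.6] 0.6 [0.5917 0.129  0.122 ]
 tri [ 0.6721 -0.1807  0.0099]
[ 0.5416 -0.0277  0.2677] [-0.374  -0.2633 -0.9006]
```

View pics/c.png

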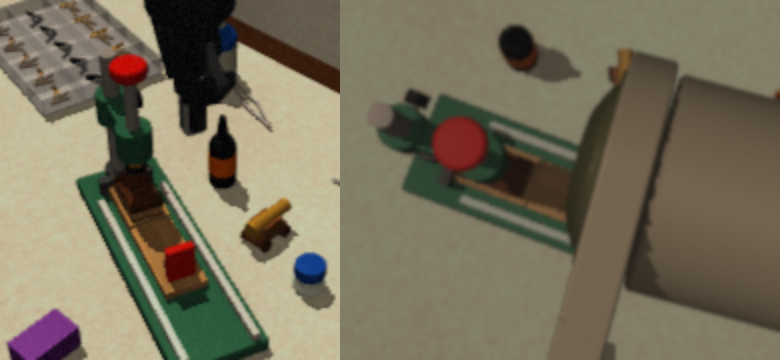

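The view shows the sled home: tab at (180,262) in the side crop, block under the foot, bystanders undisturbed. Next I'll move over the knob.

Request:
servo_tool(deltas="0 -1.5 20 0 0 0 0;0 0 30 0 0 0 0;0 0 30 0 0 0 0;0 0 30 0 0 0 0;0 0 30 0 0 0 0;0 0 25 0 0 0 0;0 0 16 0 0 0 0;0 0 0 0 0 0 0")

```text
time_s: 9.67
position: [0.6053, 0.1447, 0.2674]
tool_rot: [[-0.941, 0.339, -0.001], [0.339, 0.941, 0.001], [0.001, 0.0, -1.0]]
ft_force: [-0.3, 0.2, -0.2]
grip_width: -0.0004
gripper_force: 0.0
```

Request:
servo_tool(deltas="0 0 0 10 0 0 0;0 0 0 10 0 0 0;0 0 0 5 0 0 0;0 0 0 0 0 0 0;0 0 0 0 0 0 0")

```text
time_s: 10.08
position: [0.6048, 0.1411, 0.243]
tool_rot: [[-0.939, 0.343, -0.001], [0.343, 0.939, -0.0], [0.001, -0.0, -1.0]]
ft_force: [-0.1, 0.3, 0.0]
grip_width: 0.0001
gripper_force: 0.0
```

Request:
servo_tool(deltas="0 0 0 4 0 0 0;0 0 0 3 0 0 0;0 0 0 3 0 0 0;0 0 0 3 0 0 0;0 0 0 3 0 0 0;0 0 0 3 0 0 0;0 0 0 0 0 0 0;0 0 0 0 0 0 0")

```text
time_s: 10.75
position: [0.605, 0.1418, 0.2244]
tool_rot: [[-0.94, 0.342, 0.0], [0.342, 0.94, -0.0], [-0.0, -0.0, -1.0]]
ft_force: [-0.6, -0.9, 4.0]
grip_width: 0.0003
gripper_force: 1.9
```

Request:
servo_tool(deltas="0 0 0 3 0 0 0;0 0 0 3 0 0 0;0 0 0 3 0 0 0;0 0 0 3 0 0 0;0 0 0 3 0 0 0;0 0 0 0 0 0 0;0 0 0 0 0 0 0")

```text
time_s: 11.33
position: [0.6051, 0.1418, 0.2092]
tool_rot: [[-0.94, 0.342, -0.0], [0.342, 0.94, -0.0], [0.0, -0.0, -1.0]]
ft_force: [-0.9, -1.4, 5.8]
grip_width: -0.0
gripper_force: 2.3
```

Request:
servo_tool(deltas="0 0 0 2 0 0 0;0 0 0 2 0 0 0;0 0 0 2 0 0 0;0 0 0 0 0 0 0")

```text
time_s: 11.67
position: [0.6051, 0.1418, 0.2031]
tool_rot: [[-0.94, 0.342, 0.0], [0.342, 0.94, -0.0], [-0.0, -0.0, -1.0]]
ft_force: [-0.9, -1.3, 4.8]
grip_width: 0.0001
gripper_force: 2.4
```

Request:
servo_tool(deltas="0 0 0 2 0 0 0;0 0 0 2 0 0 0;0 0 0 2 0 0 0;0 0 0 0 0 0 0;0 0 0 0 0 0 0")

```text
time_s: 12.08
position: [0.6051, 0.1418, 0.1983]
tool_rot: [[-0.94, 0.342, 0.001], [0.342, 0.94, -0.0], [-0.001, 0.0, -1.0]]
ft_force: [-2.6, -2.8, 9.2]
grip_width: 0.0001
gripper_force: 4.8
```

Request:
servo_tool(deltas="0 0 0 2 0 0 0;0 0 0 2 0 0 0;0 0 0 0 0 0 0;0 0 0 0 0 0 0")

```text
time_s: 12.42
position: [0.6051, 0.1418, 0.1947]
tool_rot: [[-0.94, 0.342, 0.002], [0.342, 0.94, -0.0], [-0.002, 0.0, -1.0]]
ft_force: [-2.7, -2.9, 12.1]
grip_width: 0.0005
gripper_force: 6.1
```

Request:
servo_tool(deltas="0 0 0 2 0 0 0;0 0 0 2 0 0 0;0 0 0 2 0 0 0;0 0 0 0 0 0 0;0 0 0 0 0 0 0")

```text
time_s: 12.83
position: [0.6051, 0.1418, 0.1894]
tool_rot: [[-0.94, 0.342, 0.002], [0.342, 0.94, -0.0], [-0.002, 0.001, -1.0]]
ft_force: [-4.1, -2.1, 15.7]
grip_width: 0.0002
gripper_force: 8.1
```

```bash
python3 - <<'E'
from h import *
F=[]
for i in range(4):
    p=env.get_image("side");s=env.observe();F.append(s["ft_force"])
print(np.mean(F,0),s["position"],s["time_s"])
for n in["foot","head","plunger_top"]:
    for d in env.spot_point(n,p)[:1]:print(n,d,atdepth(p,d["uv"]))
cv2.imwrite("pics/d.png",cv2.resize(p["img"][110:270,150:310,::-1],(0,0),fx=3.5,fy=3.5,interpolation=cv2.INTER_CUBIC))
E
```

```text
[-4.29171646 -3.40566732 16.03931087] [0.60514436 0.14184357 0.18947906] 13.0333
foot {'uv': [218.2, 203.0], 'conf': 0.43} [0.60248442 0.13400763 0.06276873]
head {'uv': [215.1, 184.6], 'conf': 0.75} [0.59396298 0.12934195 0.12722699]
plunger_top {'uv': [215.6, 157.9], 'conf': 0.6} [0.60156611 0.12947554 0.19826927]
```

View pics/d.png

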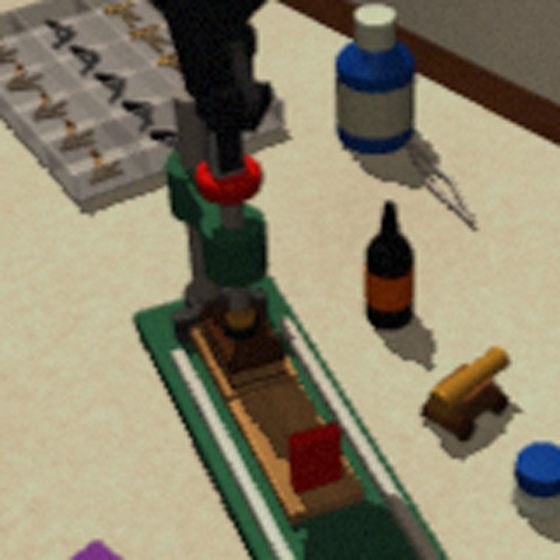

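The fingertips press the knob at (230,175), the foot sits on the block at (240,325) and the bystanders stand. The block carries about 10.4 N now, so I'll go 2 mm further and hold.

Request:
servo_tool(deltas="0 0 0 1 0 0 0;0 0 0 1.2 0 0 0;0 0 0 0 0 0 0;0 0 0 0 0 0 0;0 0 0 0 0 0 0;0 0 0 0 0 0 0;0 0 0 0 0 0 0;0 0 0 0 0 0 0")

```text
time_s: 13.85
position: [0.6052, 0.1418, 0.1875]
tool_rot: [[-0.94, 0.342, 0.003], [0.342, 0.94, -0.0], [-0.003, 0.001, -1.0]]
ft_force: [-5.1, -2.4, 17.5]
grip_width: 0.0003
gripper_force: 8.8
```

```bash
python3 - <<'E'
from h import *
F=[]
for i in range(6):
    env.get_image("side");s=env.observe();F.append(s["ft_force"])
print(np.mean(F,0),np.std(F,0),s["position"],s["time_s"])
E
```

```text
[-5.1651593  -3.08397597 17.43517761] [0.42676105 0.28228289 0.30816273] [0.60516546 0.14185298 0.18755456] 14.15
```

Block force ≈ 17.4 − 5.7 = 11.7 N. I'll hold for over 2 s.

Request:
servo_tool(deltas="0 0 0 0.3 0 0 0;0 0 0 0 0 0 0;0 0 0 0 0 0 0;0 0 0 0 0 0 0;0 0 0 0 0 0 0;0 0 0 0 0 0 0;0 0 0 0 0 0 0;0 0 0 0 0 0 0")

```text
time_s: 14.82
position: [0.6052, 0.1418, 0.1872]
tool_rot: [[-0.94, 0.342, 0.003], [0.342, 0.94, -0.0], [-0.003, 0.001, -1.0]]
ft_force: [-5.5, -2.2, 18.7]
grip_width: -0.0003
gripper_force: 8.9
```

Request:
servo_tool(deltas="0 0 0 0 0 0 0;0 0 0 0 0 0 0;0 0 0 0 0 0 0;0 0 0 0 0 0 0;0 0 0 0 0 0 0;0 0 0 0 0 0 0;0 0 0 0 0 0 0;0 0 0 0 0 0 0")

```text
time_s: 15.48
position: [0.6052, 0.1418, 0.1872]
tool_rot: [[-0.94, 0.342, 0.003], [0.342, 0.94, -0.0], [-0.003, 0.001, -1.0]]
ft_force: [-4.7, -2.6, 18.4]
grip_width: -0.0
gripper_force: 8.9
```

Request:
servo_tool(deltas="0 0 0 0 0 0 0;0 0 0 0 0 0 0;0 0 0 0 0 0 0;0 0 0 0 0 0 0;0 0 0 0 0 0 0;0 0 0 0 0 0 0;0 0 0 0 0 0 0;0 0 0 0 0 0 0")

```text
time_s: 16.15
position: [0.6051, 0.1418, 0.1873]
tool_rot: [[-0.94, 0.342, 0.003], [0.342, 0.94, -0.0], [-0.003, 0.001, -1.0]]
ft_force: [-4.5, -2.4, 18.7]
grip_width: -0.0002
gripper_force: 8.9
```

Request:
servo_tool(deltas="0 0 0 0 0 0 0;0 0 0 0 0 0 0;0 0 0 0 0 0 0;0 0 0 0 0 0 0;0 0 0 0 0 0 0;0 0 0 0 0 0 0;0 0 0 0 0 0 0;0 0 0 0 0 0 0")

```text
time_s: 16.82
position: [0.6052, 0.1418, 0.1873]
tool_rot: [[-0.94, 0.342, 0.003], [0.342, 0.94, -0.0], [-0.003, 0.001, -1.0]]
ft_force: [-4.8, -3.2, 18.1]
grip_width: -0.0002
gripper_force: 8.9
```

```bash
python3 -c "
from rig import env
print(env.close_job())"
```

```text
the job is handed in; nothing more can be done
None
```

I pushed the sled home against its stop, then pressed the plunger until the block carried about 12 N (worked out from the wrist force, about 18 N, less the spring's return force), held it for over two seconds, and handed the job in still holding; the glue bottle, paint jar and cannon looked undisturbed in the last picture, taken just before the final 2.5 mm of pressing.

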